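# Find the hidden batten and stand the block on it

### The arm

A 6-joint arm with a two-finger parallel gripper is mounted at the origin on a cart in front of the work surface, level with it; the furniture and walls round the work are solid. World frame = base frame: x ahead of the robot, y to its left, z up, the work surface at z = 0. Lengths are in m, angles in degrees, forces in N, time in s.
With the tool pointing down it reaches from about 0.375 to 0.825 m from the base axis. Payload 5.5 kg.
Tool frame: the origin (TCP) lies midway between the tips of the shut fingers; the grasp point (between the pads) lies 19 mm behind it (r.tcp_to_grasp is the distance from the TCP to the grasp point, in m); z points along the fingers, y is the line along which they close (so a half turn about z gives the same grasp; the last joint's range is limited). The gripper opens to 85 mm and grips with 20 to 120 N. Pads are 22 mm wide; open, the fingers measure 114 mm over their backs; the gripper's body (76 mm by 85 mm) begins 54 mm behind the grasp point. The pads swing forward as they close: fully open they stand 13 mm farther back than shut.
Start: joints at [76.146, 17.962, -2.699, 69.339, 0, 90], TCP at [0.144, 0.583, 0.231] pointing down, gripper open.
Joint ranges: [-152.73, 152.73], [-39.44, 99.34], [-58.76, 71.6], [-118.89, 123.64], [-81.53, 83.1], [-180, 180]. Speed limits (degrees/s): [136.94, 136.94, 172.46, 180, 180, 180].

### API

Orientations are given as [roll, pitch, yaw] about the fixed x, y, z axes, in that order (R = Rz(yaw) Ry(pitch) Rx(roll)).
In Python, from plant import r gives the robot as it stands.
- The arm moves only by the shell command python3 -m handwheel 'ROWS' [OPENING] [FORCE]. ROWS is a JSON object of lists of equal length, an entry for each row: "xyz": the shift along the tool's x, y, z in m, a list of three; "yaw": the turn about the tool's z in rad. In form: {"xyz": [[dx, dy, dz], ...], "yaw": [yaw, ...]}. A call has 1 to 10 rows; each row is the pose to reach, as a shift and turn from the pose commanded when the call began, along the tool's axes at that moment; what a row does not reach only later rows make up. A row lasts 1/10 s, in which the tool goes at most 50 mm and 8.59 degrees, less where a joint would pass 70% of its speed; a pose out of reach is approached as far as the arm can. A call with a gripper value outside its range is refused whole. OPENING is the closure in counts, from 0 (fully open) to 255 (shut), set as the call begins (- or left out, the last holds). The fingers move at their own pace and stop on an object; FORCE is the grip in N (left out, the last holds). Time passes only in rows, so rows that repeat a pose let the fingers close. It gives the time, the measured TCP pose, the force, the opening and the grip force at its end, in the units of the state.
- r.state(): the state, without advancing time (a new reading comes with each control period).
- r.camera(name): name is "scene" or "top" or "wrist"; returns (picture, depth): 420x560x3 uint8, blue, green, red; 420x560 float32, m along the optical axis (not along the pixel's ray), 0 where there is no reading.
- r.camera_params(name): a dict with "camera_matrix" (3x3 intrinsics, pixels), "camera_from_world" (4x4, takes a point from world to camera coordinates). Camera axes: x right, y up, looking along -z (the intrinsics and any distortion apply to the point x, -y, -z); pixel columns grow to the right and rows downward; lengths in m; the calibration is good to about 2 mm. A picture is of the moment at which its call begins: read the wrist's pose just before it. camera_params takes no time and is no camera call; for the wrist camera it gives the pose at the moment of the call.
- r.sign_off(): hands the job in; it is judged then, once.
Trained networks look in the newest picture that a camera, given by its name, has taken for a name from the list of things; names that differ only in an ending like _2 or _b are one class to them, and where a whole thing is asked for, a point or a joint stands for the part that bears it (a point fixed in the world has none). Each returns a list of dicts, best first, with "confidence" (0 to 1); they miss things now and then, are a little off and sometimes report something else, mostly with a low value. They report only what shows in the picture. A call takes as long as a camera call. They do not tell look-alikes from the thing itself.
- r.search_frame(label, camera): "position" ([x, y, z] in m, in world coordinates, good to about 4 mm: the middle of the surface that is visible of it).
- r.landmark_of(label, camera): "position" ([x, y, z] in m, in world coordinates, good to about 4 mm: a listed point, or the origin of a listed thing).
The state is a dict: "time_s": time; "q": joint angles; "dq": joint speeds; "joint_torque": joint torques, N m; "position": TCP position; "orientation": TCP orientation; "contact_force": force on the tool from outside, world axes, zero at the start; "moment": the same for the moment, N m; "opening": finger opening in m; "grasp_force": force on a finger pad.
Only numpy, scipy, OpenCV 4.12 (cv2) and the standard library are available. Lean on these libraries where they do the work, as an engineer would, in place of code of your own. Each camera call takes 0.05 s, during which the arm holds its last target. There are 200 camera calls.

### The job

A batten is hidden somewhere under the thin slats of the framed panel: press along the slats with the shut fingers until you find where they stop giving. Then take the taller block, the steel one, out of the rack, set it upright on the open bench well clear of the rack and let go, so that you can take it another way, and stand it upright on the slats over the batten, its long side across the panel; never let it sink into slats that give. Leave the other things where they are.

Things in the scene. Friction and masses are not known exactly. Their poses are not given: they have to be found in the camera images.
- panel: Fixed wooden frame lying on the bench, 100 (x) x 284 (y) x 56 mm high, filled with thin plywood slats. Origin: centre of its underside, at bench height; y runs along the panel, x across. The bed of slats inside is 76 mm wide (x) and 260 mm long (y); the slat tops lie 30 mm above the origin, and the rails and ends of the frame stand 26 mm above them.
- slats (a point): Middle of the bed, on the slat tops; axes as the panel. 20 slats, 13 mm pitch in y, each sprung alone: 0.26 N per mm, 10 mm at most, so shut fingers sink about 5 mm at 3 to 4 N. Beneath hides one cross batten, 32 mm wide in y, as long in x as the bed, its centre anywhere in y = -92 to 92 mm; slats over any part of it go down only 0.5 mm, then are hard.
- rack: Fixed dark steel rack, 54 (x) x 90 (y) x 40 mm high. Origin: centre of its underside, at bench height. Two slots run along x, centred at y = +19 and -19 mm, 27 mm wide, floor 6 mm above the origin. Walls are 42 mm long in x, so a block's ends stick out 9 mm each, free to grip. The steel block is in one slot, the wooden spacer in the other; which varies.
- steel_block: Loose plain steel block 60 (x) x 24 (y) x 32 mm (z), about 0.4 kg, two small dark dots on top. Origin: centre of its underside. Ends face along x, broad faces along y. In the rack only its ends can be gripped; between the panel's rails only 8 mm is left beside each end, so there hold it by its broad faces. On slats without the batten it sinks 4 to 8 mm.
- wood_spacer: Loose light wooden spacer 60 x 24 x 18 mm, in the other slot of the rack; to be left alone. Origin: centre of its underside.
- weight: Loose tan bottle-shaped weight, 39 mm across, 62 mm high, standing on the bench; to be left alone. Origin: centre of its underside.
- counter: Loose round white tally counter, 52 x 47 x 18 mm, lying on the bench; to be left alone. Origin: centre of its underside.
There are look-alikes about, which are no part of the job. Leave any pink look-alike of the rack alone.

How it is judged:
By the outcome, as a careful person would: the job done as asked, in the order asked, and still so for the second after the job is handed in, with the robot touching nothing.
It also fails if it takes over 72 s, if anything falls off the work surface, if the arm or the gripper's body presses on something with over 40 N, if the wrist force passes 120 N, or if a joint passes its speed limit or range.

## Working session

There is one attempt and no reset: what is moved stays moved. The work goes in short steps, Python scripts to look and compute and a shell command to move; the robot and the scene stay as the last step left them, time stands still between calls to the robot, and variables do not carry over. Pictures are saved under pics/ and viewed, at most 10 in all, crops included, and the job is handed in when it is done.

```bash
ls; mkdir -p pics; python3 - <<'E'
from plant import r
import cv2,numpy as np
for c in ["top","scene"]:
    p,d=r.camera(c); cv2.imwrite(f"pics/{c}1.png",p); np.save(f"pics/{c}1.npy",d)
    for l in ["panel","slats","rack","steel_block","wood_spacer","weight","counter"]:
        for f in (r.landmark_of,):
            print(c,l,[(np.round(x["position"],3).tolist(),round(x["confidence"],2)) for x in f(l,c)][:4])
s=r.state();print(s["time_s"],s["position"],s["orientation"],s["contact_force"])
E
```

```text
pics
top panel [([0.61, 0.147, -0.002], 0.79)]
top slats [([0.605, 0.147, 0.031], 0.94)]
top rack [([0.5, -0.312, 0.003], 0.76)]
top steel_block [([0.51, -0.329, 0.004], 0.73)]
top wood_spacer [([0.498, -0.294, 0.007], 0.53)]
top weight [([0.683, -0.191, -0.001], 0.65)]
top counter [([0.656, -0.098, -0.002], 0.64)]
scene panel [([0.609, 0.144, 0.002], 0.98)]
scene slats [([0.606, 0.148, 0.028], 0.75)]
scene rack [([0.503, -0.314, -0.004], 0.81), ([0.65, -0.298, -0.001], 0.74)]
scene steel_block [([0.509, -0.33, 0.006], 0.95)]
scene wood_spacer [([0.499, -0.292, 0.002], 0.81)]
scene weight [([0.683, -0.192, 0.001], 0.57)]
scene counter [([0.659, -0.098, -0.001], 0.65)]
0.8 [0.14365475 0.58255524 0.23132578] [1.79996633e+02 1.65021629e-04 1.66148404e+02] [0.66747533 0.80992105 0.40451454]
```

View pics/top1.png

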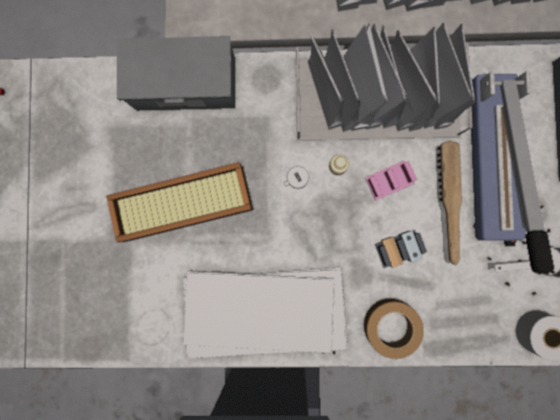

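View pics/scene1.png

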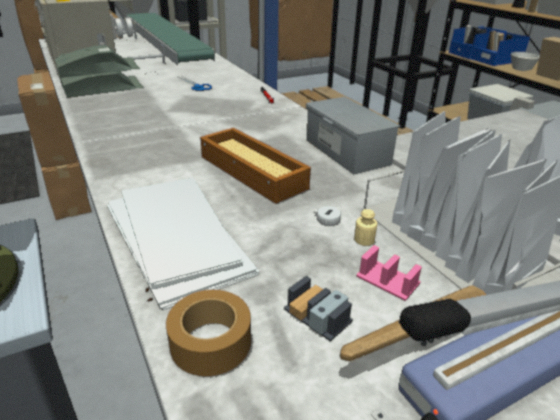

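The top view shows the panel at (180,202), the dark rack at (402,248), the counter at (298,177), and the weight at (340,164).

What could be taken for the steel block: the grey block in the dark rack (411,245), the wooden spacer (391,252), and the empty pink look-alike rack (391,179). I choose (411,245), and will check it in a close crop and measure poses from depth.

```bash
cat > h.py <<'E'
import numpy as np,cv2
from plant import r
def cloud(cam,d,P=None):
    P=P or r.camera_params(cam);K=np.array(P["camera_matrix"]);T=np.linalg.inv(np.array(P["camera_from_world"]))
    v,u=np.mgrid[:d.shape[0],:d.shape[1]]
    c=np.stack([(u-K[0,2])/K[0,0]*d,-(v-K[1,2])/K[1,1]*d,-d,np.ones_like(d)],-1)
    return (c@T.T)[...,:3]
def rect(pts):
    (c,s,a)=cv2.minAreaRect(pts.astype(np.float32)*1000); return np.round(c,1),np.round(s,1),round(a,1)
E
python3 - <<'E'
from h import *
p=cv2.imread("pics/top1.png");d=np.load("pics/top1.npy");P=r.camera_params("top");print({k:v for k,v in P.items() if k not in("camera_matrix","camera_from_world")})
W=cloud("top",d)
def reg(x,y,R,z0,z1):
    m=(np.hypot(W[...,0]-x,W[...,1]-y)<R)&(W[...,2]>z0)&(W[...,2]<z1);return W[m]
for n,a in dict(panelrim=(.608,.146,.2,.046,.07),slats=(.608,.146,.12,.02,.038),rack=(.502,-.312,.07,.015,.06),steel=(.509,-.33,.05,.0345,.05)).items():
    q=reg(*a);print(n,len(q),rect(q[:,:2]),np.percentile(q[:,2],[5,50,95]).round(4),q.mean(0).round(4))
# colour-based
hsv=cv2.cvtColor(p,cv2.COLOR_BGR2HSV)
cv2.imwrite("pics/crop1.png",cv2.resize(p[150:290,350:460],None,fx=4,fy=4,interpolation=cv2.INTER_CUBIC))
E
```

```text
{}
panelrim 2225 (array([606.4, 142.5]), array([100.6, 284.5]), 12.9) [0.0504 0.0552 0.0579] [0.6061 0.1444 0.0549]
slats 4046 (array([600.4, 144.3]), array([ 88.8, 239. ]), 13.0) [0.0269 0.0296 0.0325] [0.6071 0.1455 0.0296]
rack 1184 (array([ 503.6, -314.4]), array([60.1, 87.8]), 18.8) [0.0211 0.0366 0.041 ] [ 0.504  -0.3136  0.0328]
steel 594 (array([ 511.8, -324.5]), array([74.7, 60.6]), 72.9) [0.0353 0.0382 0.0412] [ 0.5096 -0.3315  0.0382]
```

View pics/crop1.png

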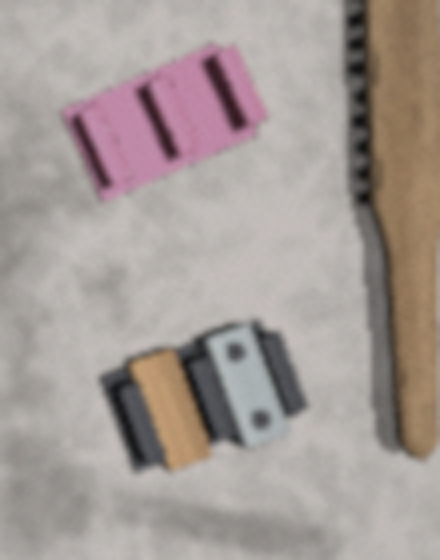

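The crop shows the steel block with two dots at (247,383), which is the right choice. The wooden spacer is at (170,410) and the pink empty rack at (165,120). Next I go to the panel with the fingers shut.

```bash
python3 -m handwheel '{"xyz":[[-0.522,-0.2505,0.11],[-0.522,-0.2505,0.11],[-0.522,-0.2505,0.11],[-0.522,-0.2505,0.11],[-0.522,-0.2505,0.11],[-0.522,-0.2505,0.11],[-0.522,-0.2505,0.11],[-0.522,-0.2505,0.11],[-0.522,-0.2505,0.11],[-0.522,-0.2505,0.11]],"yaw":[0,0,0,0,0,0,0,0,0,0]}' 255 40; python3 -c "
from plant import r;print(r.state()['q'])"
```

```text
time_s: 1.8
position: [0.5242, 0.2687, 0.1379]
orientation: [180.0, 0.0, 166.1]
contact_force: [0.8, 0.2, -0.1]
opening: -0.0003
grasp_force: 0.0
[ 2.71306163e+01  1.97489582e+01 -1.27327244e+01  5.74815660e+01
  6.65872142e-03  4.09904727e+01]
```

```bash
python3 -m handwheel '{"xyz":[[-0.078,-0.036,0.03],[-0.078,-0.036,0.03],[-0.078,-0.036,0.03],[-0.078,-0.036,0.03],[-0.078,-0.036,0.03]],"yaw":[-0.15,-0.3,-0.45,-0.469,-0.469]}'
python3 - <<'E'
from h import *
s=r.state();print(s["position"],s["orientation"],s["contact_force"])
P=r.camera_params("wrist");p,d=r.camera("wrist");cv2.imwrite("pics/w1.png",p);W=cloud("wrist",d,P)
ok=(d>0)&(np.hypot(W[...,0]-.607,W[...,1]-.1445)<.2)
for z0,z1 in((.047,.065),(.024,.036)):
    q=W[ok&(W[...,2]>z0)&(W[...,2]<z1)];print(len(q),rect(q[:,:2]),np.percentile(q[:,2],[5,50,95]).round(4)) if len(q) else 0
for l in("slats","panel"):print([(np.round(x["position"],4),x["confidence"]) for x in r.landmark_of(l,"wrist")][:2])
E
```

```text
time_s: 2.3
position: [0.5897, 0.2167, 0.108]
orientation: [180.0, -0.0, -167.1]
contact_force: [-1.0, 0.5, -0.0]
opening: -0.0001
grasp_force: 0.0
[0.58967482 0.21669584 0.10803659] [ 1.79988398e+02 -9.99904124e-03 -1.67132898e+02] [-1.02308828  0.45712055 -0.03562619]
15494 (array([605.5, 153.2]), array([ 99.9, 262.9]), 12.9) [0.0496 0.0561 0.0574]
34002 (array([556.6, 134.5]), array([182. , 273.2]), 13.0) [0.0293 0.0305 0.0318]
[(array([0.606 , 0.1407, 0.0278]), 0.57)]
[(array([0.6053, 0.1475, 0.0009]), 0.92)]
```

View pics/w1.png

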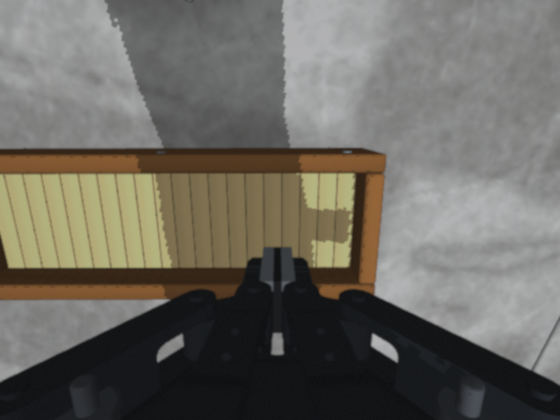

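The picture shows the panel under the shut fingers. The slats run from about (0,220) to (355,220), and the fingertips at (278,250) point into the bed near its +y end. Now the pecking.

```bash
python3 -m handwheel '{"xyz":[[0,0,0.045],[0,0,0.068],[0,0,0.074],[0,0,0.078],[0,0,0.0815],[0,0,0.0815],[0,0,0.0815]],"yaw":[0,0,0,0,0,0,0]}'
```

```text
time_s: 3.15
position: [0.5908, 0.2171, 0.0278]
orientation: [180.0, 0.1, -167.0]
contact_force: [-0.4, -0.1, 2.0]
opening: -0.0002
grasp_force: 0.6
```

```bash
python3 -m handwheel '{"xyz":[[0,0,-0.012],[0,-0.046,-0.012],[0,-0.046,-0.005],[0,-0.046,0.001],[0,-0.046,0.001],[0,-0.046,0.001]],"yaw":[0,0,0,0,0,0]}'
python3 -m handwheel '{"xyz":[[0,0,-0.012],[0,-0.046,-0.012],[0,-0.046,-0.005],[0,-0.046,0],[0,-0.046,0],[0,-0.046,0]],"yaw":[0,0,0,0,0,0]}'
python3 -m handwheel '{"xyz":[[0,0,-0.012],[0,-0.046,-0.012],[0,-0.046,-0.005],[0,-0.046,0],[0,-0.046,0],[0,-0.046,0]],"yaw":[0,0,0,0,0,0]}'
```

```text
time_s: 3.75
position: [0.6003, 0.172, 0.0258]
orientation: [-180.0, 0.0, -167.0]
contact_force: [0.4, -1.8, 2.2]
opening: -0.0002
grasp_force: 1.1
time_s: 4.35
position: [0.6118, 0.1258, 0.0295]
orientation: [-179.8, 0.1, -167.0]
contact_force: [-6.4, -9.5, 27.2]
opening: -0.0001
grasp_force: 13.1
time_s: 4.95
position: [0.6205, 0.0828, 0.0254]
orientation: [-180.0, -0.0, -166.9]
contact_force: [-0.3, -1.8, 2.2]
opening: 0.0
grasp_force: 1.2
```

```bash
python3 -m handwheel '{"xyz":[[0,0,-0.012],[0,0.015,-0.012],[0,0.015,-0.005],[0,0.015,0.0],[0,0.015,0.0],[0,0.015,0]],"yaw":[0,0,0,0,0,0]}'
python3 -m handwheel '{"xyz":[[0,0,-0.012],[0,0.010,-0.012],[0,0.010,-0.005],[0,0.010,0],[0,0.010,0],[0,0.010,0]],"yaw":[0,0,0,0,0,0]}'
python3 -m handwheel '{"xyz":[[0,0,-0.012],[0,0.046,-0.012],[0,0.046,-0.005],[0,0.046,0],[0,0.046,0],[0,0.046,0]],"yaw":[0,0,0,0,0,0]}'
```

```text
time_s: 5.55
position: [0.6172, 0.097, 0.0252]
orientation: [180.0, -0.0, -167.0]
contact_force: [-0.1, 1.3, 3.1]
opening: 0.0
grasp_force: 1.3
time_s: 6.15
position: [0.6161, 0.1072, 0.0292]
orientation: [180.0, 0.2, -167.0]
contact_force: [-10.8, -0.4, 32.7]
opening: 0.0001
grasp_force: 16.1
time_s: 6.75
position: [0.6046, 0.1507, 0.0251]
orientation: [180.0, -0.1, -167.0]
contact_force: [-0.4, 1.3, 3.0]
opening: 0.0
grasp_force: 1.3
```

Hard at y≈−17 and −37 mm, soft at +8 and −47 mm. So the hard slats span −39 to 0 and the target is y=−19.5, which is world (0.6116, 0.1237). Now to above the rack.

```bash
python3 -m handwheel '{"xyz":[[0,0,-0.05],[0.02,-0.045,-0.08],[0.04,-0.09,-0.1],[0.06,-0.135,-0.1],[0.08,-0.18,-0.1],[0.1,-0.225,-0.1],[0.12,-0.27,-0.1],[0.14,-0.315,-0.1],[0.16,-0.36,-0.1],[0.18,-0.405,-0.1]],"yaw":[0,0.14,0.28,0.42,0.56,0.7,0.84,0.98,1.12,1.26]}' 0 60
python3 - <<'E'
from h import *
r.state()
E

```

```text
time_s: 7.75
position: [0.5202, -0.2822, 0.1254]
orientation: [-179.9, 0.0, 120.4]
contact_force: [1.9, -0.3, 0.1]
opening: 0.0858
grasp_force: 0.0
```

```bash
python3 -m handwheel '{"xyz":[[-0.03,-0.028,0],[-0.038,-0.035,0],[-0.038,-0.035,0],[-0.038,-0.035,0]],"yaw":[0.12,0.205,0.205,0.205]}'
python3 - <<'E'
from h import *
P=r.camera_params("wrist");s=r.state();p,d=r.camera("wrist");cv2.imwrite("pics/w2.png",p);W=cloud("wrist",d,P)
print(s["position"],s["orientation"])
ok=(d>0)&(np.hypot(W[...,0]-.504,W[...,1]+.314)<.07)
hsv=cv2.cvtColor(p,cv2.COLOR_BGR2HSV)
q=W[ok&(W[...,2]>.015)&(W[...,2]<.06)];print("rack",len(q),rect(q[:,:2]))
m=ok&(W[...,2]>.034)&(W[...,2]<.05)&(hsv[...,2]>120)
n,L,st,c=cv2.connectedComponentsWithStats(m.astype(np.uint8));i=1+st[1:,4].argmax()
q=W[L==i];print("steel",st[i],rect(q[:,:2]),q[:,2].mean())
for l in("steel_block","rack"):print([(np.round(x["position"],4),x["confidence"]) for x in r.landmark_of(l,"wrist")][:2])
E
```

```text
time_s: 8.15
position: [0.5104, -0.33, 0.1251]
orientation: [-180.0, -0.0, 109.1]
contact_force: [-0.1, 1.1, 0.4]
opening: 0.0855
grasp_force: 0.0
[ 0.51035989 -0.32996587  0.1250819 ] [-1.79963074e+02 -4.99253394e-02  1.09127045e+02]
rack 8029 (array([ 504.3, -314.1]), array([60. , 86.7]), 18.8)Traceback (most recent call last):
  File "<stdin>", line 8, in <module>
ValueError: attempt to get argmax of an empty sequence
```

View pics/w2.png

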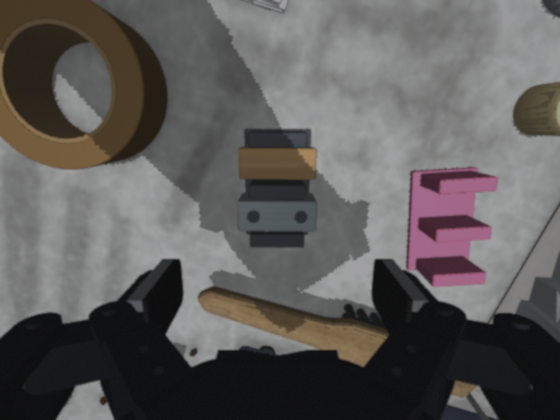

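The block is at (277,215), centred between the fingers, and the brush handle at (205,298) is clear. Going down to grip the block by its ends.

```bash
python3 -m handwheel '{"xyz":[[-0.002,-0.0005,0.02],[-0.002,-0.0005,0.06],[-0.002,-0.0005,0.09],[-0.002,-0.0005,0.11],[-0.002,-0.0005,0.117],[-0.002,-0.0005,0.117]],"yaw":[0.005,0.005,0.005,0.005,0.005,0.005]}'
python3 -m handwheel '{"xyz":[[0,0,0],[0,0,0],[0,0,0],[0,0,0],[0,0,0],[0,0,0],[0,0,0],[0,0,0]],"yaw":[0,0,0,0,0,0,0,0]}' 255 60
```

```text
time_s: 8.8
position: [0.5109, -0.3304, 0.0077]
orientation: [-179.9, -0.1, 108.9]
contact_force: [-0.2, 0.4, 0.6]
opening: 0.0854
grasp_force: 0.0
time_s: 9.6
position: [0.5125, -0.3327, 0.0104]
orientation: [179.9, 0.1, 108.8]
contact_force: [-0.4, 0.4, 6.6]
opening: 0.0592
grasp_force: 66.7
```

```bash
python3 -m handwheel '{"xyz":[[0,0,-0.006],[0,0,-0.015],[0,0,-0.025],[0,0,-0.04],[0,0,-0.06],[0,0,-0.085],[0,0,-0.11],[0,0,-0.11]],"yaw":[0,0,0,0,0,0,0,0]}'
```

```text
time_s: 10.4
position: [0.5137, -0.3335, 0.1228]
orientation: [179.8, 0.3, 108.8]
contact_force: [0.8, 0.3, -3.3]
opening: 0.0587
grasp_force: 65.7
```

```bash
python3 -m handwheel '{"xyz":[[0.02,0.01,0],[0.06,0.03,0],[0.1,0.05,0],[0.14,0.07,0],[0.18,0.09,0],[0.22,0.108,0],[0.24,0.12,0.02],[0.248,0.122,0.05],[0.248,0.122,0.07],[0.248,0.122,0.085]],"yaw":[0,0.02,0.04,0.06,0.08,0.1,0.103,0.103,0.103,0.103]}'
```

```text
time_s: 11.4
position: [0.545, -0.0569, 0.0309]
orientation: [-179.8, -0.1, 103.0]
contact_force: [0.6, 0.7, -2.7]
opening: 0.0587
grasp_force: 65.6
```

```bash
python3 - <<'E'
from h import *
P=r.camera_params("top");s=r.state();print(s["position"],s["contact_force"],s["grasp_force"])
p,d=r.camera("scene");W=cloud("scene",d);cv2.imwrite("pics/s2.png",p[100:340,100:420])
E
```

```text
[ 0.54504391 -0.05691309  0.03091583] [ 0.64022169  0.74458515 -2.67959504] 65.57040810585022
```

View pics/s2.png

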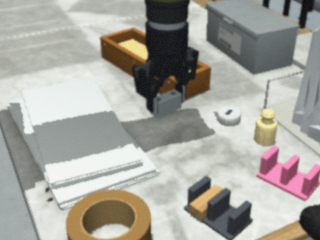

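The block is held level at (167,100) in the crop, and the spacer is still in the rack. Lowering it to the bench.

```bash
python3 -m handwheel '{"xyz":[[0,0,0.008],[0,0,0.016],[0,0,0.020],[0,0,0.023],[0,0,0.0245],[0,0,0.0255],[0,0,0.0255]],"yaw":[0,0,0,0,0,0,0]}'
```

```text
time_s: 12.15
position: [0.5471, -0.0579, 0.0082]
orientation: [180.0, 0.0, 102.9]
contact_force: [-0.4, 0.0, -4.2]
opening: 0.0591
grasp_force: 66.1
```

```bash
python3 -m handwheel '{"xyz":[[0,0,0.001],[0,0,0.002],[0,0,0.003],[0,0,0.0035],[0,0,0.0035]],"yaw":[0,0,0,0,0]}'
```

```text
time_s: 12.65
position: [0.5469, -0.0578, 0.0045]
orientation: [-180.0, 0.0, 102.9]
contact_force: [0.4, -0.6, -3.8]
opening: 0.0589
grasp_force: 66.0
```

```bash
python3 -m handwheel '{"xyz":[[0,0,0.0005],[0,0,0.001],[0,0,0.0015],[0,0,0.0015]],"yaw":[0,0,0,0]}'
```

```text
time_s: 13.05
position: [0.5469, -0.0578, 0.0044]
orientation: [180.0, 0.0, 102.9]
contact_force: [-6.1, 0.6, 12.1]
opening: 0.059
grasp_force: 68.0
```

```bash
python3 -m handwheel '{"xyz":[[0,0,-0.001],[0,0,-0.001],[0,0,-0.001],[0,0,-0.001],[0,0,-0.001],[0,0,-0.001],[0,0,-0.001]],"yaw":[0,0,0,0,0,0,0]}' 0
python3 -m handwheel '{"xyz":[[0,0,-0.02],[0,0,-0.06],[0,0,-0.1],[0,0,-0.11],[0,0,-0.11],[0,0,-0.11],[0,0,-0.11],[0,0,-0.11],[0,0,-0.11],[0,0,-0.11]],"yaw":[0,0,0,-0.14,-0.28,-0.42,-0.56,-0.7,-0.84,-0.98]}'
python3 -m handwheel '{"xyz":[[0,0,0],[0,0,0],[0,0,0],[0,0,0],[0,0,0]],"yaw":[-0.14,-0.28,-0.42,-0.5905,-0.5905]}'
python3 - <<'E'
from h import *
P=r.camera_params("wrist");s=r.state();p,d=r.camera("wrist");cv2.imwrite("pics/w3.png",p);W=cloud("wrist",d,P);np.save("pics/w3.npy",W)
print(s["position"],s["orientation"])
ok=(d>0)&(np.hypot(W[...,0]-.547,W[...,1]+.058)<.05)&(W[...,2]>.024)&(W[...,2]<.04)
q=W[ok];print("steel",len(q),rect(q[:,:2]),np.median(q[:,2]))
for l in("steel_block",):print([(np.round(x["position"],4),x["confidence"]) for x in r.landmark_of(l,"wrist")][:2])
E
```

```text
time_s: 13.75
position: [0.5469, -0.0578, 0.0039]
orientation: [-180.0, -0.0, 102.9]
contact_force: [-0.2, 0.2, 0.4]
opening: 0.0859
grasp_force: 0.0
time_s: 14.75
position: [0.5468, -0.0578, 0.1139]
orientation: [-180.0, -0.0, 159.4]
contact_force: [0.5, -0.6, 0.2]
opening: 0.0854
grasp_force: 0.0
time_s: 15.25
position: [0.5468, -0.0578, 0.1139]
orientation: [180.0, -0.0, -167.0]
contact_force: [-0.4, -0.2, -1.0]
opening: 0.0853
grasp_force: 0.0
[ 0.54681615 -0.05781352  0.11391734] [ 1.79997753e+02 -8.30287771e-03 -1.67045438e+02]
steel 2521 (array([546.9, -57.1]), array([60. , 23.8]), 13.6) 0.03236519974725635
[(array([ 0.5407, -0.0589, -0.0022]), 0.69)]
```

View pics/w3.png

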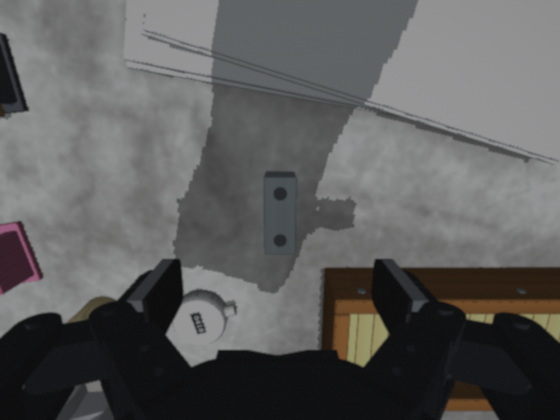

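The block stands upright on the bench at (280,215), and the panel and counter are clear of the fingers. Regripping by the broad faces.

```bash
python3 -m handwheel '{"xyz":[[0,0.0005,0.03],[0,0.0005,0.07],[0,0.0005,0.095],[0,0.0005,0.105],[0,0.0005,0.109],[0,0.0005,0.109]],"yaw":[0,0,0,0,0,0]}'
python3 -m handwheel '{"xyz":[[0,0,0],[0,0,0],[0,0,0],[0,0,0],[0,0,0],[0,0,0],[0,0,0],[0,0,0],[0,0,0],[0,0,0]],"yaw":[0,0,0,0,0,0,0,0,0,0]}' 255 60
python3 -m handwheel '{"xyz":[[0,0,-0.005],[0,0,-0.015],[0,0,-0.03],[0,0,-0.05],[0,0,-0.075],[0,0,-0.1],[0,0,-0.1],[0,0,-0.1]],"yaw":[0,0,0,0,0,0,0,0]}'
python3 - <<'E'
from h import *
s=r.state();print(s["position"],s["orientation"])
P=r.camera_params("wrist")
p,d=r.camera("wrist");W=cloud("wrist",d,P)
cv2.imwrite("pics/w4.png",p)
E
```

```text
time_s: 15.95
position: [0.5473, -0.0574, 0.0054]
orientation: [-180.0, 0.0, -167.2]
contact_force: [0.4, 0.5, -0.6]
opening: 0.0855
grasp_force: 0.0
time_s: 16.95
position: [0.5473, -0.0571, 0.0057]
orientation: [180.0, 0.1, -167.1]
contact_force: [-1.6, 1.4, 5.4]
opening: 0.0231
grasp_force: 60.4
time_s: 17.75
position: [0.5469, -0.0574, 0.1051]
orientation: [-180.0, 0.0, -167.1]
contact_force: [-0.7, -0.5, -3.7]
opening: 0.0231
grasp_force: 59.2
[ 0.54692539 -0.05741009  0.10511554] [-1.79979783e+02  4.48892845e-02 -1.67131153e+02]
```

View pics/w4.png

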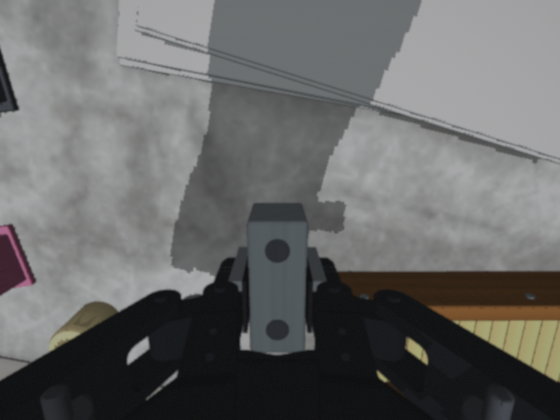

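```bash
python3 -m handwheel '{"xyz":[[-0.01,0.02,0],[-0.03,0.05,0],[-0.055,0.085,0],[-0.08,0.12,0],[-0.098,0.15,0],[-0.104,0.162,0],[-0.104,0.162,0],[-0.104,0.162,0]],"yaw":[0,0,0,0,0,0,0,0]}'
python3 - <<'E'
from h import *
s=r.state();p=np.array(s["position"])*1000
a=np.radians(12.9);e=[612-p[0],123.7-p[1]];print(p,s["orientation"],"dx",-e[0]*np.cos(a)-e[1]*np.sin(a),"dy",-e[0]*np.sin(a)+e[1]*np.cos(a))
# recheck of panel rails from the wrist camera
P=r.camera_params("wrist");im,d=r.camera("wrist");W=cloud("wrist",d,P)
u=W[...,0]*np.cos(a)+W[...,1]*np.sin(a);v=-W[...,0]*np.sin(a)+W[...,1]*np.cos(a);z=W[...,2]
m=(d>0)&(z>.050)&(z<.06)&(abs(v+.016)<.16)&(abs(u-.6237)<.06);print(m.sum(),np.percentile(u[m],[.5,99.5]),np.percentile(v[m],[.5,99.5]))
E
```

```text
time_s: 18.6
position: [0.6107, 0.123, 0.1035]
orientation: [-180.0, -0.2, -167.1]
contact_force: [0.5, -0.5, -3.8]
opening: 0.0229
grasp_force: 59.5
[610.72345971 122.97200077 103.48038316] [-1.79954516e+02 -1.76426044e-01 -1.67115842e+02] dx -1.4068478451407624 dy 0.42463762831806395
18535 [0.57462378 0.67311758] [-0.13722996  0.14355001]
```

```bash
python3 -m handwheel '{"xyz":[[-0.0014,0.0004,0.01],[-0.0014,0.0004,0.025],[-0.0014,0.0004,0.04],[-0.0014,0.0004,0.05],[-0.0014,0.0004,0.058],[-0.0014,0.0004,0.062],[-0.0014,0.0004,0.062],[-0.0014,0.0004,0.062]],"yaw":[0,0,0,0,0,0,0,0]}'
```

```text
time_s: 19.45
position: [0.6138, 0.1245, 0.0434]
orientation: [-180.0, 0.0, -167.1]
contact_force: [0.9, -0.6, -4.0]
opening: 0.0231
grasp_force: 59.6
```

```bash
python3 -m handwheel '{"xyz":[[0.001,0,0.002],[0.0015,-0.0002,0.004],[0.0015,-0.0002,0.006],[0.0015,-0.0002,0.0068],[0.0015,-0.0002,0.0068],[0.0015,-0.0002,0.0068]],"yaw":[0,0,0,0,0,0]}'
```

```text
time_s: 20.05
position: [0.612, 0.124, 0.0362]
orientation: [-180.0, 0.0, -167.1]
contact_force: [-0.5, -0.0, -3.2]
opening: 0.023
grasp_force: 59.6
```

```bash
python3 -m handwheel '{"xyz":[[0,0,0.0005],[0,0,0.001],[0,0,0.0015],[0,0,0.0015]],"yaw":[0,0,0,0]}'
```

```text
time_s: 20.45
position: [0.6121, 0.124, 0.0353]
orientation: [180.0, 0.0, -167.1]
contact_force: [-1.2, -0.1, 2.4]
opening: 0.0229
grasp_force: 60.4
```

```bash
python3 -m handwheel '{"xyz":[[0,0,0.0005],[0,0,0.0008],[0,0,0.0008]],"yaw":[0,0,0]}'
```

```text
time_s: 20.75
position: [0.6121, 0.124, 0.0352]
orientation: [180.0, 0.0, -167.1]
contact_force: [-3.8, -0.7, 9.7]
opening: 0.0228
grasp_force: 61.3
```

Hard under the block at the expected height, so I release and retreat.

```bash
python3 -m handwheel '{"xyz":[[0,0,-0.0008],[0,0,-0.001],[0,0,-0.001],[0,0,-0.001],[0,0,-0.001],[0,0,-0.001],[0,0,-0.001]],"yaw":[0,0,0,0,0,0,0]}' 0
python3 -m handwheel '{"xyz":[[0,0,-0.01],[0,0,-0.03],[0,0,-0.06],[0,0,-0.09],[0,0,-0.11],[0,0,-0.11]],"yaw":[0,0,0,0,0,0]}'
python3 - <<'E'
from h import *
P=r.camera_params("wrist");p,d=r.camera("wrist");cv2.imwrite("pics/w5.png",p);W=cloud("wrist",d,P)
ok=(d>0)&(np.hypot(W[...,0]-.612,W[...,1]-.124)<.045)&(W[...,2]>.057)&(W[...,2]<.07)
q=W[ok];print("steel",len(q),rect(q[:,:2]),np.percentile(q[:,2],[5,50,95]))
A=np.c_[q[:,:2],np.ones(len(q))];print("tilt deg",np.degrees(np.linalg.lstsq(A,q[:,2],rcond=None)[0][:2]))
E
```

```text
time_s: 21.45
position: [0.6119, 0.1239, 0.0348]
orientation: [-180.0, -0.0, -167.1]
contact_force: [-0.3, -0.1, 1.1]
opening: 0.0854
grasp_force: 0.0
time_s: 22.05
position: [0.6145, 0.1245, 0.1493]
orientation: [-180.0, 0.4, -167.1]
contact_force: [-0.6, 0.4, 0.7]
opening: 0.0854
grasp_force: 0.0
steel 2528 (array([611.7, 124. ]), array([89.1, 41.2]), 13.4) [0.05973104 0.06185881 0.06297339]
tilt deg [0.40286129 0.16032281]
```

View pics/w5.png

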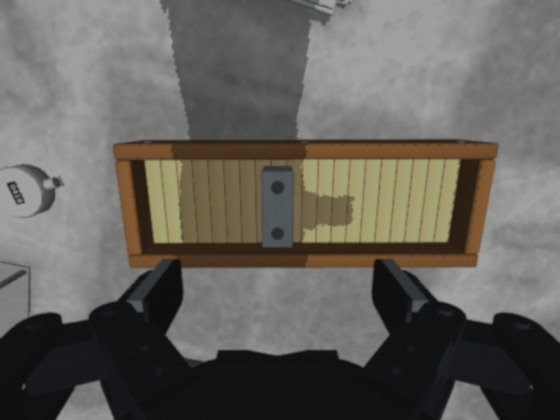

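The block stands upright on the slats at (277,207), across the panel. Its top is at 62 mm (not sunk) and it is level within 0.5°.

```bash
python3 -c "
from plant import r;print(r.sign_off())"
```

```text
the job is handed in; nothing more can be done
None
```

The batten is centred at about y = −19.5 mm on the panel; the steel block was set down on the open bench, regripped by its broad faces and now stands upright and level over it, long side across the panel, and the job was handed in at about 22 s.

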